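# Park the mortar behind the sprung flaps

### The arm

A 6-joint arm with a two-finger parallel gripper is mounted at the origin on the work surface. World frame = base frame: x ahead of the robot, y to its left, z up, the work surface at z = 0. Lengths are in mm, angles in degrees, forces in N, time in s.
With the tool pointing down it reaches from about 300 to 850 mm from the base axis. Payload 4.2 kg.
Tool frame: the origin (TCP) lies at the very end of the fingers, on their centre line; the grasp point (between the pads) lies 19 mm behind it; z points along the fingers, y is the direction in which the jaws open and shut (so a half turn about z gives the same grasp; the last joint's range is limited). The gripper opens to 91 mm and grips with 3 to 60 N. Pads are 32 mm wide; open, the fingers measure 118 mm over their backs; the gripper's body (76 mm by 178 mm) begins 60 mm behind the grasp point.
Start: joints at [75.459, 18.312, 89.639, -0, 72.044, -1.146], TCP at [133.215, 559.372, 213.976] pointing down, gripper open.
Joint ranges: [-177.97, 177.97], [-48.28, 115.42], [12.27, 149.76], [-77.06, 257.06], [2.81, 150.46], [-146.56, 146.56]. Speed limits (degrees/s): [147.25, 147.25, 180, 180, 180, 180].

### API

Orientations are given as [roll, pitch, yaw] about the fixed x, y, z axes, in that order (R = Rz(yaw) Ry(pitch) Rx(roll)).
In Python, from workcell import env gives the robot as it stands. The module is installed in compiled form; this text tells all that it offers.
- The arm moves only by the tool arm_command, never from a script. Its argument "targets" is a list of rows, each a list of 5 numbers: the closure, from 0 (fully open) to 1 (shut), then the shift along the tool's x, y, z each as a share of 50 cm, from -1 to 1, then the turn about the tool's z as a share of pi/4 rad, from -1 to 1. A call has 1 to 8 rows; each row is the pose to reach, as a shift and turn from the pose measured when the call began, along the tool's axes at that moment; what a row does not reach only later rows make up. A row lasts 1/12 s, in which the tool goes at most 41.7 mm and 7.16 degrees, less where a joint would pass 70% of its speed; a pose out of reach is approached as far as the arm can. A call with a number of a shift or a turn outside -1 to 1 is refused whole. A call with a gripper value outside its range is refused whole. The fingers move at their own pace and stop on an object; "squeeze" is the grip in N (left out, the last holds). Time passes only in rows, so rows that repeat a pose let the fingers close. It gives the time, the measured TCP pose, the force and the opening at its end, in the units of the state.
- env.state(): the state, without advancing time (a new reading comes with each control period).
- env.grab_frame(name): name is "side" or "top"; returns the picture (480x640x3 uint8, red, green, blue); there is no depth.
- env.camera_params(name): a dict with "camera_matrix" (3x3 intrinsics, pixels), "dist_coeffs" ([k1, k2, p1, p2, k3] as OpenCV has them; the pictures are not rectified), "R" (3x3) and "t" (3): a world point X has camera coordinates R X + t. Camera axes: x right, y down, z forward; pixel columns grow to the right and rows downward; lengths in mm; the calibration is good to about 2 mm. A picture is of the moment at which its call begins. camera_params takes no time and is no camera call.
- env.job_done(): hands the job in, once; it reports no verdict.
The state is a dict: "time_s": time; "qpos": joint angles; "qvel": joint speeds; "effort": joint torques, N m; "ee_pos": TCP position; "ee_rot": TCP orientation; "force": force on the tool from outside, world axes, zero at the start; "torque": the same for the moment, N m; "gripper_width": finger opening in mm.
Only numpy, scipy, OpenCV 4.12 (cv2) and the standard library are available. Lean on these libraries where they do the work, as an engineer would, in place of code of your own. Each camera call takes 0.05 s, during which the arm holds its last target.

### The job

The trolley is about to be wheeled through the doorway: slide the ceramic mortar, upright and on the trolley top, into the mouth of the railed bay and push it through the pair of sprung swing flaps until it is pressed firmly but gently against the sprung buffer on the end stop. The end stop is clamped at a different place each time, so go by feel. Then let go and leave the mortar standing against the buffer with both flaps shut behind it, and disturb nothing else.

Things in the scene. Friction and masses are not known exactly. Their poses are not given: they have to be found in the camera images.
- mortar_center (a point): Centre (half-way up, 29 mm above its foot) of the loose white ceramic mortar: a round open cup, outer diameter 90 mm, height 58 mm, wall 9 mm thick, inside diameter 72 mm and inside depth 48 mm, about 0.35 to 0.6 kg. Its z axis points up; its yaw has no meaning. It can be gripped across its wall from above, one finger inside.
- bay: Fixed steel-rod railed bay, open above, no floor. Origin on the trolley top midway between the flap hinges; +x is the direction to push, z up. Straight rails along x, inner faces 110 mm apart, from x = -85 to +260 mm; before that the mouth flares to 170 mm wide at x = -135 mm. Rails and posts up to 48 mm high, flap hinge pins 56 mm.
- bay_end (a point): Far end of the rails, on the trolley top in the lane's middle (bay x = +260 mm; axes as the bay's). Before it an end stop, 72 mm high, is clamped across the rails, with a rubber buffer plate (64 mm wide, 10 to 44 mm high) facing the flaps; its face is anywhere from bay x = 160 to 200 mm, not measured. It gives from 3.8 N, then 1 mm per 2.5 N, for 8 mm; 5 to 12 N, held a moment, is right.
- flap_a (a joint): Opening angle (rad) of the flap hinged on the bay's +y side at x = 0, y = +52 mm: a steel leaf 50 mm long, 10 to 50 mm above the trolley top; 0 is shut (square across the lane), grows to 1.6 as it swings towards +x only. A spring shuts it with 0.025 N m, rising to 0.10 N m when wide open.
- flap_b (a joint): The same for the mirror-image flap hinged on the -y side, y = -52 mm. Shut, the leaf ends almost meet in the middle of the lane.
- bowls (a point): Bystander: centre of two stacked steel bowls, 120 mm across, 66 mm high together. Leave alone.
- spatula_grip (a point): Bystander: handle of the orange silicone spatula lying flat, 260 mm long. Leave alone.
- holder_mid (a point): Bystander: middle of the square wooden chopstick holder, 70 x 70 x 100 mm, with chopsticks up to 205 mm high. Leave alone.
- pestle_mid (a point): Bystander: middle of the white ceramic pestle, 119 mm long and up to 34 mm thick, lying on the trolley top. Leave alone.
Mind the look-alikes: they are no part of the job. Leave any red look-alike of the part that bears mortar_center alone.

How it is judged:
By the outcome, as a careful person would: the job done as asked, in the order asked, and still so for the second after the job is handed in, with the robot touching nothing.
It also fails if it takes over 69 s, if anything falls off the work surface, if the arm or the gripper's body presses on something with over 40 N, if the wrist force passes 120 N, or if a joint passes its speed limit or range.

## Working session

There is one attempt and no reset: what is moved stays moved. The work goes in short steps, Python scripts to look and compute and a tool call to move; the robot and the scene stay as the last step left them, time stands still between calls to the robot, and variables do not carry over. Pictures are saved under pics/ and viewed, and the job is handed in when it is done.

Besides the shell and the picture viewer there is one more tool, called after "Request:" as name(argument=value, ...), one argument or row to a line, values as JSON. arm_command: Moves the arm, as the interface text tells. Shift numbers are shares of 50 cm and turn numbers shares of pi/4 rad, none past 1 either way. Its arguments: {"type":"object","properties":{"targets":{"type":"array"},"squeeze":{"type":"number"}},"required":["targets"]}

```bash
mkdir -p pics; python3 - <<'E'
from workcell import env
import cv2,json
s=env.state();print({k:s[k] for k in('time_s','ee_pos','ee_rot','force','gripper_width')})
for n in('side','top'):
    cv2.imwrite(f'pics/{n}0.png',env.grab_frame(n)[:,:,::-1])
    p=env.camera_params(n);print(n,p)
E
```

```text
{'time_s': 0.0, 'ee_pos': array([133.08613329, 558.85705939, 213.12165006]), 'ee_rot': array([-1.79898637e+02,  8.13741540e-05,  1.66605381e+02]), 'force': array([ 0.46615333, -0.18448286, -1.0588217 ]), 'gripper_width': 90.90418656420005}
side {'camera_matrix': array([[444.69477399,   0.        , 321.21826168],
       [  0.        , 444.69477399, 236.92791654],
       [  0.        ,   0.        ,   1.        ]]), 'dist_coeffs': array([-0.02802819,  0.        ,  0.        ,  0.        ,  0.        ]), 'R': array([[-0.99851094, -0.05184601, -0.01696766],
       [-0.01835867,  0.61226102, -0.79044254],
       [ 0.05136993, -0.78895401, -0.61230115]]), 't': array([554.74419316,  69.72948745, 783.38877823])}
top {'camera_matrix': array([[516.88115697,   0.        , 320.90240137],
       [  0.        , 516.88115697, 235.23213475],
       [  0.        ,   0.        ,   1.        ]]), 'dist_coeffs': array([-0.1151078,  0.       ,  0.       ,  0.       ,  0.       ]), 'R': array([[-0.01478944, -0.99964978,  0.02194499],
       [-0.99860113,  0.01365254, -0.05108212],
       [ 0.05076462, -0.02266977, -0.99845332]]), 't': array([ -6.49378775, 561.31368768, 978.33026231])}
```

View pics/top0.png

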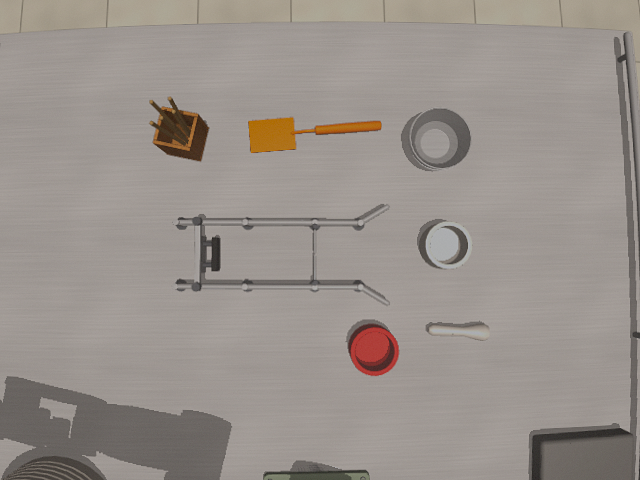

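View pics/side0.png

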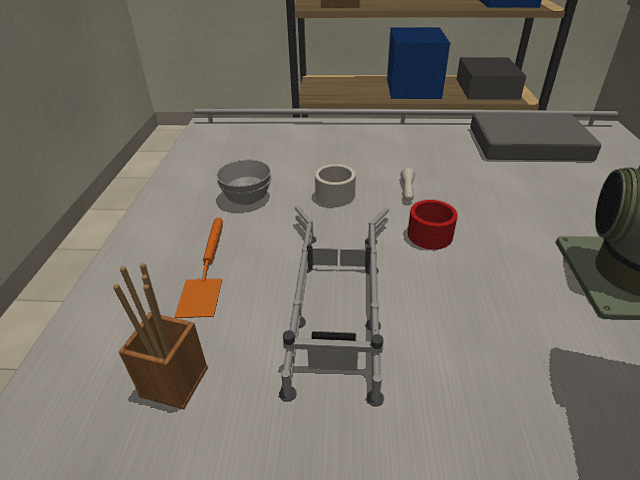

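Top view: the candidates for the mortar are the white round cup at about (445,245) and the red cup at (374,350). The steel bowls are at (436,140). The white cup fits "white ceramic" and the red one is the look-alike. The bay has its mouth at about (388,255), flaps at x≈315 and end stop at x≈205, so the push direction is image-left. Next I'll enlarge and measure.

```bash
cat > h.py <<'E'
import numpy as np,cv2
from workcell import env
def ray(n,u,v):
    p=env.camera_params(n)
    x=cv2.undistortPoints(np.array([[[u,v]]],float),p['camera_matrix'],p['dist_coeffs'])[0,0]
    return -p['R'].T@p['t'], p['R'].T@np.array([x[0],x[1],1])
def onz(n,u,v,z):
    c,d=ray(n,u,v); return c+d*(z-c[2])/d[2]
def proj(n,X):
    p=env.camera_params(n)
    return cv2.projectPoints(np.array(X,float).reshape(-1,1,3),cv2.Rodrigues(p['R'])[0],p['t'],p['camera_matrix'],p['dist_coeffs'])[0][:,0]
E
python3 - <<'E'
import cv2
i=cv2.imread('pics/top0.png');c=i[190:320,165:485];cv2.imwrite('pics/t_crop.png',cv2.resize(c,None,fx=2.5,fy=2.5,interpolation=cv2.INTER_CUBIC))
c=i[205:285,405:485];cv2.imwrite('pics/t_crop2.png',cv2.resize(c,None,fx=7,fy=7,interpolation=cv2.INTER_CUBIC))
i=cv2.imread('pics/side0.png');c=i[150:270,260:420];cv2.imwrite('pics/s_crop.png',cv2.resize(c,None,fx=5,fy=5,interpolation=cv2.INTER_CUBIC))
c=i[190:420,240:420];cv2.imwrite('pics/s_crop2.png',cv2.resize(c,None,fx=2.6,fy=2.6,interpolation=cv2.INTER_CUBIC))
E
```

```text
(no output)
```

View pics/t_crop.png

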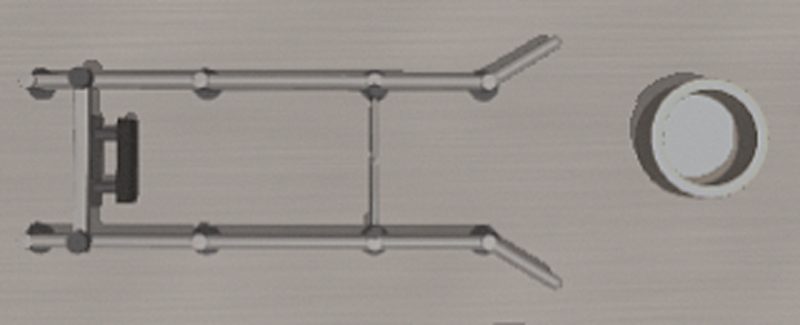

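View pics/t_crop2.png

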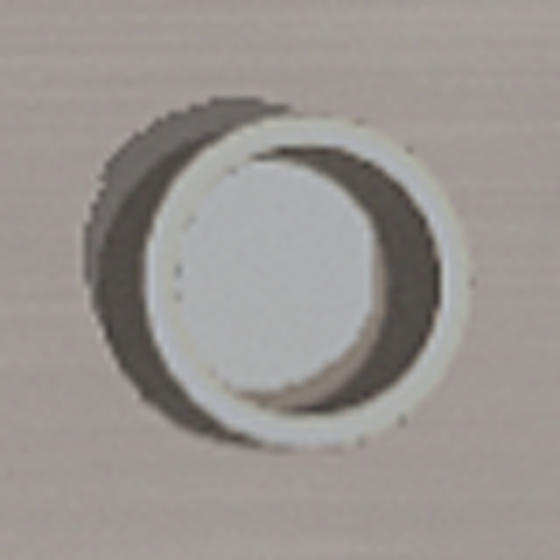

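View pics/s_crop.png

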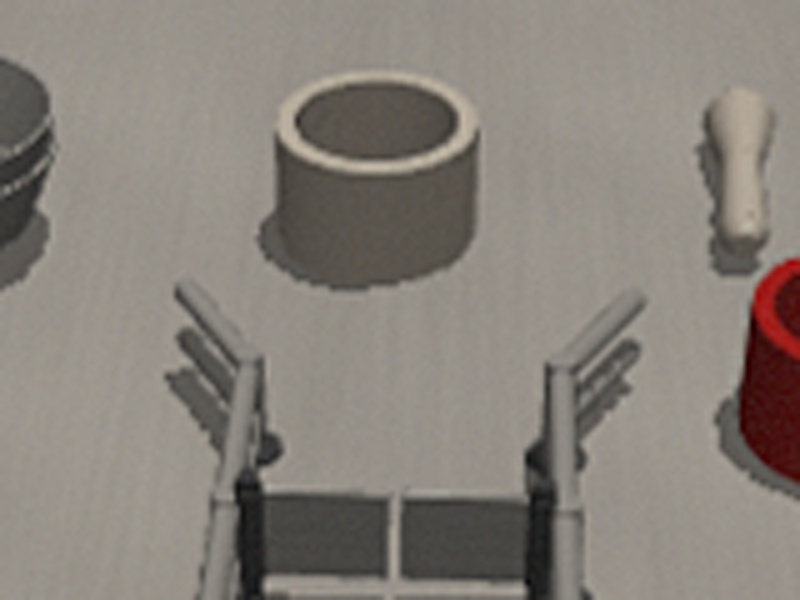

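```bash
python3 - <<'E'
from h import *
np.set_printoptions(precision=1,suppress=True)
c=(448.9,244.9)
m=onz('top',*c,58);print('mortar top',m,'diam',[np.linalg.norm(onz('top',405+145/7,245,58)-onz('top',405+470/7,245,58)),np.linalg.norm(onz('top',c[0],205+113/7,58)-onz('top',c[0],205+447/7,58))])
# side: rim ellipse crop x 275..480,y 70..174
print('mortar side',onz('side',260+377.5/5,150+122/5,58))
T=lambda x,y:(165+x/2.5,190+y/2.5)
for nm,p,z in[('pinA',(375,78),56),('pinB',(374,241),56),('mouthA',(489,79),48),('mouthB',(489,241),48),('endA',(40,78),48),('endB',(37,242),48),('midA',(202,79),48),('midB',(202,241),48),('fA',(558,41),44),('fB',(558,285),44),('bufL',(137,160),44)]:
    print(nm,onz('top',*T(*p),z))
for nm,p,z in [('pinA',(225,497),56),('pinB',(568,510),56),('mA',(248,362),48),('mB',(563,367),48)]:
    print('side',nm,onz('side',260+p[0]/5,150+p[1]/5,z))
E
```

```text
mortar top [ 537.7 -251.1   58. ] diam [np.float64(88.05125956846352), np.float64(88.71566494334013)]
mortar side [ 536.1 -245.6   58. ]
pinA [585.1  -3.   56. ]
pinB [465.3  -0.6  56. ]
mouthA [583.9 -88.   48. ]
mouthB [463.5 -85.9  48. ]
endA [589.2 246.6  48. ]
endB [467.3 249.3  48. ]
midA [586.7 125.4  48. ]
midB [466.7 126.4  48. ]
fA [ 612.2 -141.    44. ]
fB [ 429.6 -137.3   44. ]
bufL [527.3 174.8  44. ]
side pinA [582.2  11.1  56. ]
side pinB [464.   14.5  56. ]
side mA [581.  -79.7  48. ]
side mB [461.6 -79.9  48. ]
```

View pics/s_crop2.png

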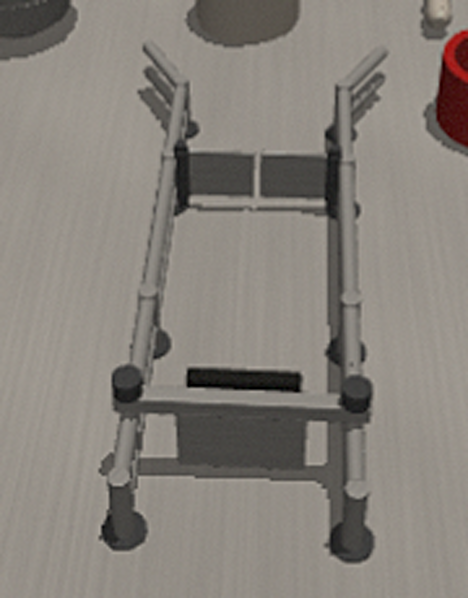

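```bash
python3 - <<'E'
from h import *
a=np.linspace(0,2*np.pi,200)
def ov(n,col,ctrs,crop,f,out):
    im=cv2.imread(f'pics/{n}0.png');x0,y0,x1,y1=crop
    im=cv2.resize(im[y0:y1,x0:x1],None,fx=f,fy=f,interpolation=cv2.INTER_CUBIC)
    for (cx,cy),c in ctrs:
        for r,z in((45,58),(45,0),(36,58)):
            p=proj(n,np.c_[cx+r*np.cos(a),cy+r*np.sin(a),0*a+z])
            q=((p-[x0,y0]+.5)*f-.5).astype(int)
            cv2.polylines(im,[q.reshape(-1,1,2)],True,c,1)
    cv2.imwrite(out,im); return im
C=[((537.7,-251.1),(0,0,255)),((536.5,-247),(0,255,0))]
A=ov('side',0,C,(305,155,365,215),9,'')
B=ov('top',0,C,(415,215,475,275),9,'')
im=np.hstack([A,B]);cv2.imwrite('pics/ov.png',cv2.resize(im,(800,400)))
E
```

```text
Traceback (most recent call last):
cv2.error: OpenCV(4.12.0) /io/opencv/modules/imgcodecs/src/loadsave.cpp:1051: error: (-2:Unspecified error) could not find a writer for the specified extension in function 'imwrite_'
```

```bash
cat > ov.py <<'E'
from h import *
a=np.linspace(0,2*np.pi,200)
def ov(n,src,ctrs,crop,f):
    im=cv2.imread(src);x0,y0,x1,y1=crop
    im=cv2.resize(im[y0:y1,x0:x1],None,fx=f,fy=f,interpolation=cv2.INTER_CUBIC)
    for (cx,cy),c in ctrs:
        for r,z in((45,58),(45,0),(36,58)):
            p=proj(n,np.c_[cx+r*np.cos(a),cy+r*np.sin(a),0*a+z])
            q=((p-[x0,y0]+.5)*f-.5).astype(int)
            cv2.polylines(im,[q.reshape(-1,1,2)],True,c,1)
    return im
E
python3 - <<'E'
from ov import *
C=[((537.7,-251.1),(0,0,255)),((536.5,-247),(0,255,0))]
A=ov('side','pics/side0.png',C,(305,155,365,215),9)
B=ov('top','pics/top0.png',C,(415,215,475,275),9)
im=np.hstack([A,B]);cv2.imwrite('pics/ov.png',cv2.resize(im,(800,400)))
E
```

```text
(no output)
```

View pics/ov.png

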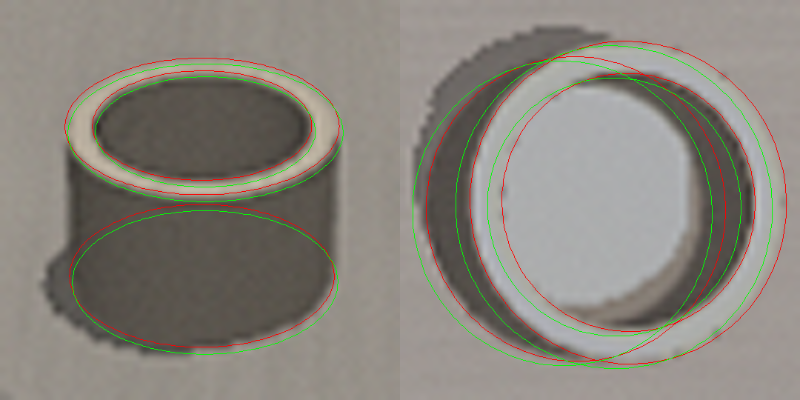

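Side and top overlays agree on the white cup's rim to about 3 mm, at roughly (537,-250). I'll write a small converter and then move.

```bash
cat > go.py <<'E'
import sys
from h import *
from scipy.spatial.transform import Rotation as Ro
s=env.state();R=Ro.from_euler('xyz',s['ee_rot'],degrees=True).as_matrix()
x,y,z,yaw=map(float,sys.argv[1:5])
d=R.T@(np.array([x,y,z])-s['ee_pos'])
t=-((yaw-s['ee_rot'][2]+180)%360-180)
print('t',round(s['time_s'],2),'pos',s['ee_pos'].round(1),'rot',s['ee_rot'].round(2),'F',s['force'].round(2),'w',round(s['gripper_width'],1),'q',s['qpos'].round(0))
print('shift',(d/500).round(4),'turn',round(t/45,4))
E
python3 go.py 537 -291 180 179.2; python3 go.py 400 200 200 179.2
```

```text
t 0.1 pos [133.1 558.9 213.2] rot [-179.91   -0.    166.6 ] F [0.26 0.51 0.35] w 91.2 q [75. 18. 90. -0. 72. -1.]
shift [-1.1796 -1.4663  0.0687] turn -0.2799
t 0.1 pos [133.1 558.9 213.2] rot [-179.91   -0.    166.6 ] F [0.26 0.51 0.35] w 91.2 q [75. 18. 90. -0. 72. -1.]
shift [-0.6856 -0.5746  0.0273] turn -0.2799
```

Request:
arm_command(
  targets=[
    [0.5,-0.69,-0.58,0,-0.28],
    [0.5,-0.69,-0.58,0,-0.28],
    [0.5,-0.69,-0.58,0,-0.28],
    [0.5,-0.69,-0.58,0,-0.28],
    [0.5,-0.69,-0.58,0,-0.28],
    [0.5,-0.69,-0.58,0,-0.28],
    [0.5,-0.69,-0.58,0,-0.28],
    [0.5,-0.69,-0.58,0,-0.28],
  ],
  squeeze=15,
)

```text
time_s: 0.77
ee_pos: [331.9, 289.7, 213.6]
ee_rot: [-179.9, -0.0, 179.2]
force: [0.6, 0.6, 0.6]
gripper_width: 45.7
```

```bash
python3 go.py 480 -150 200 179.2
```

```text
t 0.77 pos [331.9 289.7 213.6] rot [-1.7990e+02 -3.0000e-02  1.7923e+02] F [0.57 0.55 0.64] w 45.7 q [ 40.   6. 106.  -0.  68. -50.]
shift [-0.3079 -0.8752  0.0285] turn 0.0007
```

Request:
arm_command(
  targets=[
    [0.5,-0.31,-0.88,0,0],
    [0.5,-0.31,-0.88,0,0],
    [0.5,-0.31,-0.88,0,0],
    [0.5,-0.31,-0.88,0,0],
    [0.5,-0.31,-0.88,0,0],
    [0.5,-0.31,-0.88,0,0],
    [0.5,-0.31,-0.88,0,0],
    [0.5,-0.31,-0.88,0,0],
  ],
)

```text
time_s: 1.43
ee_pos: [437.8, -26.4, 214.0]
ee_rot: [-179.9, -0.0, 179.2]
force: [0.7, 0.4, -0.2]
gripper_width: 45.4
```

```bash
python3 go.py 537 -291 130 179.2
```

```text
t 1.43 pos [437.8 -26.4 214. ] rot [-1.7991e+02 -3.0000e-02  1.7921e+02] F [ 0.7   0.35 -0.18] w 45.4 q [ -5.   6. 106.  -0.  68. -94.]
shift [-0.2058 -0.5262  0.1687] turn 0.0003
```

Request:
arm_command(
  targets=[
    [0.5,-0.206,-0.526,0.1,0],
    [0.5,-0.206,-0.526,0.1,0],
    [0.5,-0.206,-0.526,0.1,0],
    [0.5,-0.206,-0.526,0.1,0],
    [0.5,-0.206,-0.526,0.16,0],
    [0.5,-0.206,-0.526,0.16,0],
    [0.5,-0.206,-0.526,0.16,0],
    [0.5,-0.206,-0.526,0.16,0],
  ],
)

```text
time_s: 2.1
ee_pos: [537.3, -295.8, 130.3]
ee_rot: [-179.9, -0.2, 179.0]
force: [-0.2, 0.9, 0.4]
gripper_width: 45.6
```

```bash
python3 go.py 537 -291 80 179.2; python3 - <<'E'
from ov import *
for n in('side','top'):cv2.imwrite(f'pics/{n}1.png',env.grab_frame(n)[:,:,::-1])
s=env.state();e=s['ee_pos']
i=cv2.imread('pics/side1.png');p=proj('side',[e])[0];cv2.circle(i,tuple(int(v) for v in p),3,(0,255,255),1);cv2.imwrite('pics/s1.png',i[100:300,220:480].repeat(3,0).repeat(3,1))
E
```

```text
t 2.1 pos [ 537.3 -295.8  130.3] rot [-179.89   -0.21  179.02] F [-0.15  0.91  0.43] w 45.6 q [ -30.   25.   91.   -0.   63. -119.]
shift [0.0004 0.0097 0.1006] turn -0.0041
```

View pics/s1.png

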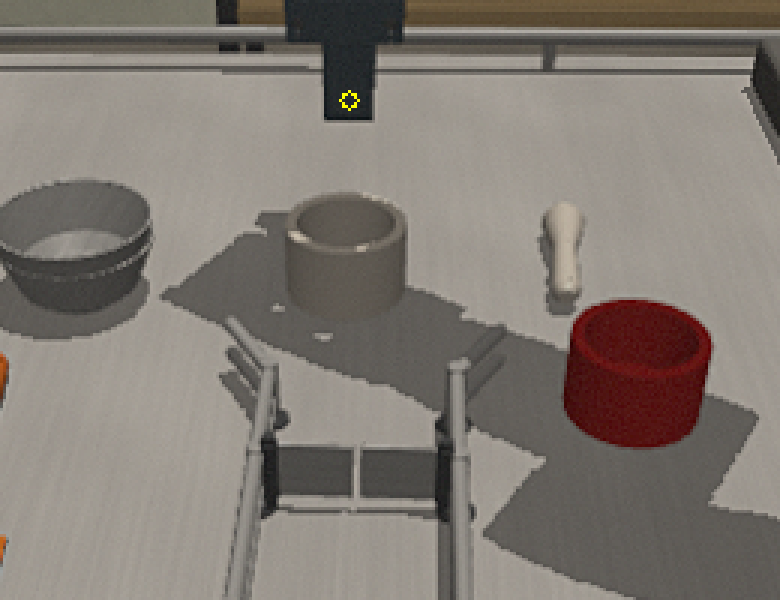

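The fingers (349,100 in the crop) are laterally centred behind the white mortar (346,250), and the red cup is well off to the right. Descending now.

Request:
arm_command(
  targets=[
    [0.5,0,0.01,0.05,0],
    [0.5,0,0.01,0.08,0],
    [0.5,0,0.01,0.1,0],
    [0.5,0,0.01,0.12,0],
    [0.5,0,0.01,0.13,0],
    [0.5,0,0.01,0.14,0],
    [0.5,0,0.01,0.15,0],
    [0.5,0,0.01,0.16,0],
  ],
)

```text
time_s: 2.87
ee_pos: [536.6, -286.9, 52.6]
ee_rot: [-180.0, -0.1, 179.1]
force: [-0.1, 0.2, -0.1]
gripper_width: 45.5
```

```bash
python3 go.py 537 -291 20 179.2
```

```text
t 2.87 pos [ 536.6 -286.9   52.6] rot [-1.7999e+02 -1.5000e-01  1.7908e+02] F [-0.09  0.25 -0.09] w 45.5 q [ -29.   29.   97.   -0.   54. -118.]
shift [-0.001  -0.0082  0.0653] turn -0.0026
```

Request:
arm_command(
  targets=[
    [0.5,0,-0.007,0.02,0],
    [0.5,0,-0.007,0.03,0],
    [0.5,0,-0.007,0.04,0],
    [0.5,0,-0.007,0.05,0],
    [0.5,0,-0.007,0.06,0],
    [0.5,0,-0.007,0.064,0],
    [0.5,0,-0.007,0.064,0],
    [0.5,0,-0.007,0.064,0],
  ],
)

```text
time_s: 3.53
ee_pos: [536.6, -290.4, 20.6]
ee_rot: [-180.0, -0.1, 179.1]
force: [1.0, -0.7, 0.1]
gripper_width: 45.4
```

```bash
python3 go.py 537 -291 20 179.2; python3 - <<'E'
from ov import *
for n in('side','top'):cv2.imwrite(f'pics/{n}2.png',env.grab_frame(n)[:,:,::-1])
i=cv2.imread('pics/side2.png');j=cv2.imread('pics/top2.png')
cv2.imwrite('pics/s2.png',np.hstack([cv2.resize(i[100:240,270:410],(400,400)),cv2.resize(j[170:310,370:510],(400,400))]))
E
```

```text
t 3.53 pos [ 536.6 -290.4   20.6] rot [-1.7999e+02 -1.4000e-01  1.7908e+02] F [ 1.02 -0.71  0.14] w 45.4 q [ -29.   31.   99.   -0.   50. -118.]
shift [-0.0009 -0.0011  0.0012] turn -0.0026
```

View pics/s2.png

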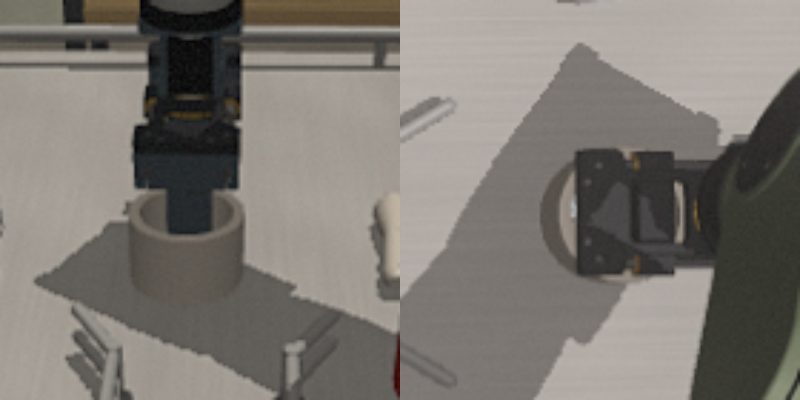

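The inner finger is centred in the cup (about (188,205) in the left crop) and the other is behind its rear wall. Closing.

Request:
arm_command(
  targets=[
    [0.7,0,0,0,0],
    [0.8,0,0,0,0],
    [0.9,0,0,0,0],
    [1,0,0,0,0],
    [1,0,0,0,0],
    [1,0,0,0,0],
    [1,0,0,0,0],
    [1,0,0,0,0],
  ],
  squeeze=20,
)

```text
time_s: 4.3
ee_pos: [537.1, -290.6, 21.0]
ee_rot: [-180.0, -0.1, 179.1]
force: [1.1, -0.2, -1.2]
gripper_width: 12.8
```

```bash
python3 go.py 524 -180 20.6 179.2
```

```text
t 4.3 pos [ 537.1 -290.6   21. ] rot [-1.7995e+02 -7.0000e-02  1.7909e+02] F [ 1.07 -0.23 -1.19] w 12.8 q [ -29.   31.   99.   -0.   50. -118.]
shift [0.0298 0.2208 0.0007] turn -0.0025
```

Request:
arm_command(
  targets=[
    [1,0.01,0.03,0,0],
    [1,0.02,0.06,0,0],
    [1,0.029,0.09,0,0],
    [1,0.029,0.12,0,0],
    [1,0.029,0.15,0,0],
    [1,0.029,0.17,0,0],
    [1,0.029,0.19,0,0],
    [1,0.029,0.19,0,0],
  ],
)

```text
time_s: 4.97
ee_pos: [524.3, -193.0, 21.0]
ee_rot: [179.9, -0.1, 179.1]
force: [1.2, 4.5, 1.7]
gripper_width: 13.0
```

```bash
python3 go.py 523 -150 20.6 179.2; python3 - <<'E'
from ov import *
for n in('side','top'):cv2.imwrite(f'pics/{n}3.png',env.grab_frame(n)[:,:,::-1])
i=cv2.imread('pics/side3.png');j=cv2.imread('pics/top3.png')
cv2.imwrite('pics/s3.png',np.hstack([cv2.resize(i[120:280,260:420],(400,400)),cv2.resize(j[155:355,290:490],(400,400))]))
E
```

```text
t 4.97 pos [ 524.3 -193.    21. ] rot [ 1.7994e+02 -9.0000e-02  1.7913e+02] F [1.17 4.46 1.69] w 13.0 q [ -21.   28.  106.    0.   46. -111.]
shift [0.0039 0.0859 0.0009] turn -0.0016
```

View pics/s3.png

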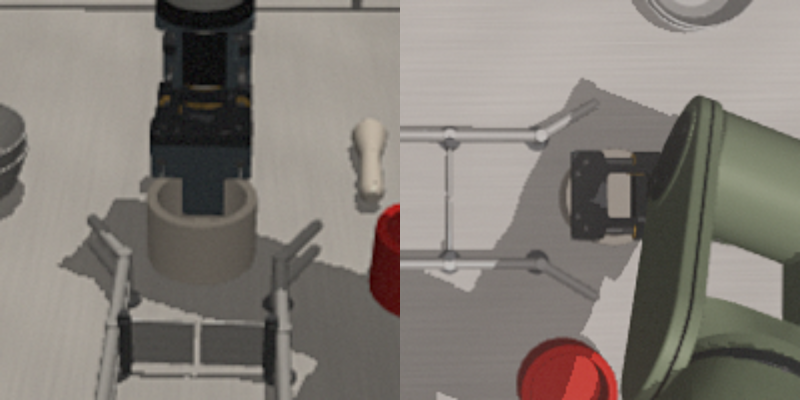

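The cup (202,230 in the left crop) is centred in front of the mouth. Entering, more slowly.

Request:
arm_command(
  targets=[
    [1,0.002,0.02,0,0],
    [1,0.003,0.04,0,0],
    [1,0.004,0.06,0,0],
    [1,0.004,0.08,0,0],
    [1,0.004,0.1,0,0],
    [1,0.004,0.12,0,0],
    [1,0.004,0.14,0,0],
    [1,0.004,0.16,0,0],
  ],
)

```text
time_s: 5.73
ee_pos: [523.3, -112.5, 21.0]
ee_rot: [179.9, -0.1, 179.1]
force: [0.9, -1.7, -1.8]
gripper_width: 13.0
```

```bash
python3 go.py 525 -30 20.6 179.2;python3 - <<'E'
from ov import *
for n in('side',):cv2.imwrite(f'pics/{n}4.png',env.grab_frame(n)[:,:,::-1])
i=cv2.imread('pics/side4.png')
cv2.imwrite('pics/s4.png',cv2.resize(i[140:320,240:440],None,fx=3.3,fy=3.3))
E
```

```text
t 5.73 pos [ 523.3 -112.5   21. ] rot [ 1.7991e+02 -1.2000e-01  1.7909e+02] F [ 0.88 -1.7  -1.81] w 13.0 q [ -13.   26.  109.    0.   45. -103.]
shift [-0.0008  0.1651  0.0011] turn -0.0024
```

View pics/s4.png

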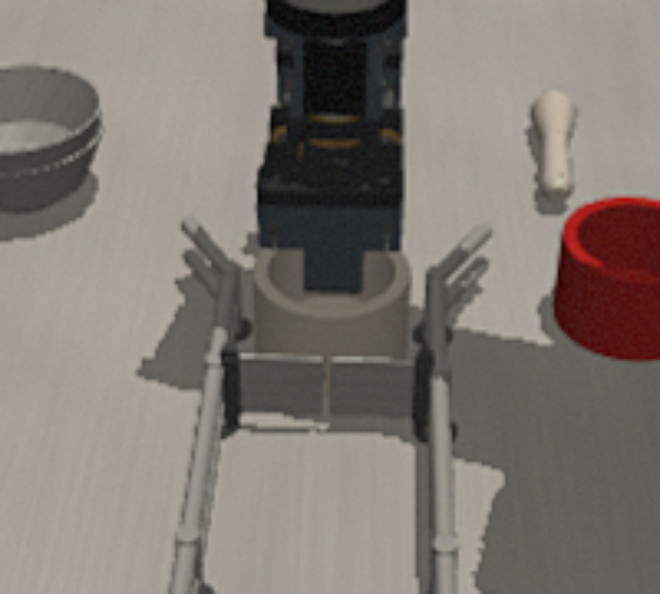

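Request:
arm_command(
  targets=[
    [1,0,0.02,0,0],
    [1,0,0.04,0,0],
    [1,0,0.06,0,0],
    [1,0,0.08,0,0],
    [1,0,0.1,0,0],
    [1,0,0.12,0,0],
    [1,0,0.14,0,0],
    [1,0,0.16,0,0],
  ],
)

```text
time_s: 6.45
ee_pos: [524.3, -31.1, 21.2]
ee_rot: [179.9, -0.1, 179.2]
force: [0.1, -7.1, -2.6]
gripper_width: 13.1
```

```bash
python3 go.py 525.5 60 20.6 179.2;python3 - <<'E'
from ov import *
for n in('side',):cv2.imwrite(f'pics/{n}5.png',env.grab_frame(n)[:,:,::-1])
i=cv2.imread('pics/side5.png')
cv2.imwrite('pics/s5.png',cv2.resize(i[140:320,240:440],None,fx=3.3,fy=3.3))
E
```

```text
t 6.45 pos [524.3 -31.1  21.2] rot [ 1.7994e+02 -1.5000e-01  1.7917e+02] F [ 0.13 -7.09 -2.61] w 13.1 q [ -5.  25. 111.   0.  44. -94.]
shift [0.0003 0.1823 0.0014] turn -0.0008
```

View pics/s5.png

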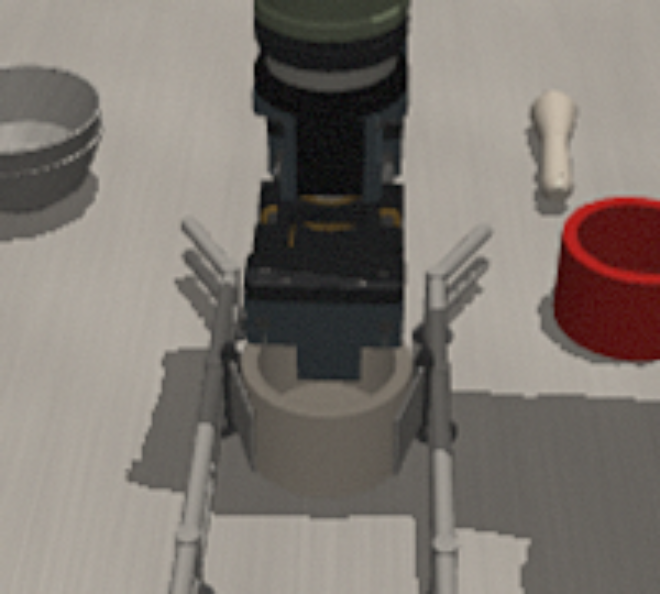

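Both flaps are open against the cup's sides (about (240,410) and (408,410)), evenly. Continuing.

Request:
arm_command(
  targets=[
    [1,0,0.02,0,0],
    [1,0,0.04,0,0],
    [1,0,0.06,0,0],
    [1,0,0.08,0,0],
    [1,0,0.1,0,0],
    [1,0,0.12,0,0],
    [1,0,0.14,0,0],
    [1,0,0.15,0,0],
  ],
)

```text
time_s: 7.17
ee_pos: [524.8, 47.2, 21.1]
ee_rot: [179.8, -0.2, 179.2]
force: [0.3, -3.7, -2.4]
gripper_width: 13.1
```

```bash
python3 go.py 525.5 60 20.6 179.2;python3 - <<'E'
from ov import *
for n in('side',):cv2.imwrite(f'pics/{n}6.png',env.grab_frame(n)[:,:,::-1])
i=cv2.imread('pics/side6.png')
cv2.imwrite('pics/s6.png',cv2.resize(i[180:360,240:440],None,fx=3.3,fy=3.3))
E
```

```text
t 7.17 pos [524.8  47.2  21.1] rot [179.82  -0.23 179.21] F [ 0.33 -3.68 -2.4 ] w 13.1 q [  4.  26. 110.   0.  44. -86.]
shift [-0.0011  0.0257  0.001 ] turn 0.0003
```

View pics/s6.png

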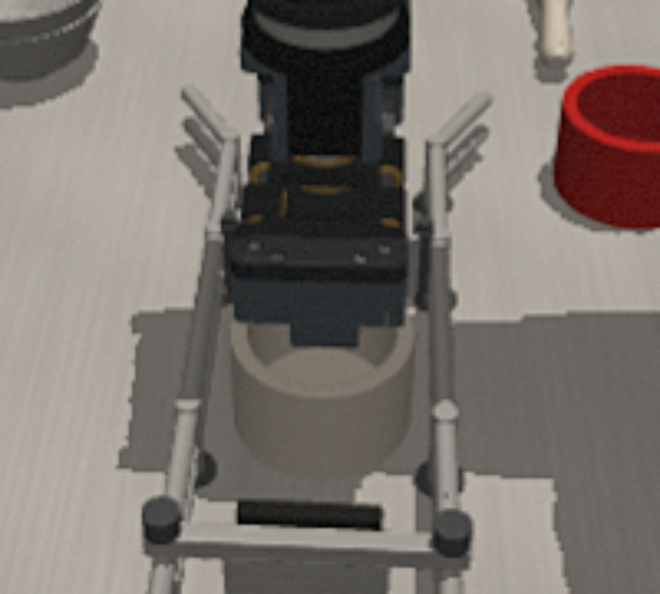

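Request:
arm_command(
  targets=[
    [1,0,0.012,0,0],
    [1,0,0.022,0,0],
    [1,0,0.032,0,0],
    [1,0,0.04,0,0],
  ],
)

```text
time_s: 7.55
ee_pos: [525.0, 68.2, 21.1]
ee_rot: [179.8, -0.2, 179.2]
force: [-0.7, -1.0, -3.5]
gripper_width: 12.8
```

Request:
arm_command(
  targets=[
    [1,0,0.006,0,0],
    [1,0,0.01,0,0],
  ],
)

```text
time_s: 7.72
ee_pos: [525.0, 73.7, 21.1]
ee_rot: [179.8, -0.2, 179.2]
force: [0.0, -1.5, -2.1]
gripper_width: 13.0
```

Request:
arm_command(
  targets=[
    [1,0,0.005,0,0],
    [1,0,0.008,0,0],
  ],
)

```text
time_s: 7.88
ee_pos: [525.1, 78.0, 21.1]
ee_rot: [179.8, -0.3, 179.2]
force: [0.3, -1.3, -3.2]
gripper_width: 12.9
```

Request:
arm_command(
  targets=[
    [1,0,0.005,0,0],
    [1,0,0.008,0,0],
  ],
)

```text
time_s: 8.05
ee_pos: [525.1, 82.2, 21.1]
ee_rot: [179.8, -0.3, 179.2]
force: [0.7, -0.8, -3.4]
gripper_width: 12.9
```

Request:
arm_command(
  targets=[
    [1,0,0.004,0,0],
    [1,0,0.006,0,0],
  ],
)

```text
time_s: 8.22
ee_pos: [525.1, 85.4, 21.1]
ee_rot: [179.8, -0.3, 179.2]
force: [-0.1, -1.5, -2.4]
gripper_width: 12.9
```

Request:
arm_command(
  targets=[
    [1,0,0.003,0,0],
    [1,0,0.004,0,0],
  ],
)

```text
time_s: 8.38
ee_pos: [525.1, 87.6, 21.1]
ee_rot: [179.7, -0.3, 179.2]
force: [-0.3, -1.9, -3.1]
gripper_width: 12.8
```

Request:
arm_command(
  targets=[
    [1,0,0.002,0,0],
    [1,0,0.004,0,0],
    [1,0,0.004,0,0],
  ],
)

```text
time_s: 8.63
ee_pos: [525.2, 89.8, 21.1]
ee_rot: [179.7, -0.3, 179.2]
force: [-0.3, 0.1, -3.5]
gripper_width: 12.8
```

Request:
arm_command(
  targets=[
    [1,0,0.002,0,0],
    [1,0,0.004,0,0],
    [1,0,0.004,0,0],
  ],
)

```text
time_s: 8.88
ee_pos: [525.2, 92.0, 21.1]
ee_rot: [179.7, -0.3, 179.2]
force: [-0.9, -0.9, -2.5]
gripper_width: 12.7
```

Request:
arm_command(
  targets=[
    [1,0,0.002,0,0],
    [1,0,0.004,0,0],
    [1,0,0.004,0,0],
  ],
)

```text
time_s: 9.13
ee_pos: [525.2, 94.2, 21.1]
ee_rot: [179.7, -0.3, 179.2]
force: [-0.0, -1.2, -4.0]
gripper_width: 12.7
```

```bash
python3 - <<'E'
from ov import *
for n in('side',):cv2.imwrite(f'pics/{n}7.png',env.grab_frame(n)[:,:,::-1])
i=cv2.imread('pics/side7.png')
cv2.imwrite('pics/s7.png',cv2.resize(i[200:380,240:440],None,fx=3.3,fy=3.3))
E
```

```text
(no output)
```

View pics/s7.png

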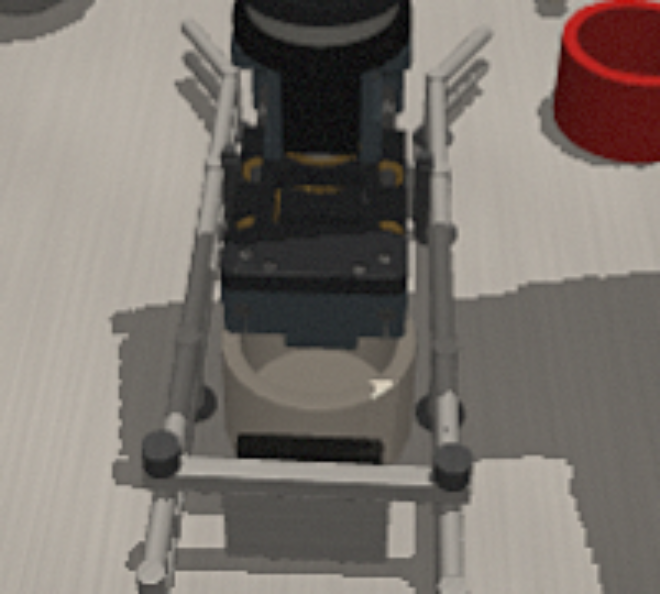

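Request:
arm_command(
  targets=[
    [1,0,0.002,0.0006,0],
    [1,0,0.004,0.0006,0],
    [1,0,0.004,0.0006,0],
  ],
)

```text
time_s: 9.43
ee_pos: [525.4, 95.5, 21.0]
ee_rot: [179.8, -0.2, 179.3]
force: [0.1, -5.7, -0.5]
gripper_width: 12.7
```

Request:
arm_command(
  targets=[
    [1,0,0.002,0,0],
    [1,0,0.003,0,0],
    [1,0,0.003,0,0],
  ],
)

```text
time_s: 9.68
ee_pos: [525.4, 95.9, 21.1]
ee_rot: [179.9, -0.2, 179.3]
force: [-0.1, -5.8, -1.6]
gripper_width: 12.8
```

Request:
arm_command(
  targets=[
    [1,0,0.002,0,0],
    [1,0,0.003,0,0],
    [1,0,0.003,0,0],
  ],
)

```text
time_s: 9.93
ee_pos: [525.5, 96.1, 21.2]
ee_rot: [-180.0, -0.2, 179.4]
force: [0.9, -6.9, -0.8]
gripper_width: 13.0
```

Request:
arm_command(
  targets=[
    [1,0,0.003,0,0],
    [1,0,0.003,0,0],
    [1,0,0.003,0,0],
  ],
)

```text
time_s: 10.18
ee_pos: [525.6, 96.2, 21.3]
ee_rot: [-179.8, -0.2, 179.4]
force: [-0.1, -7.7, -1.3]
gripper_width: 13.0
```

Request:
arm_command(
  targets=[
    [1,0,0.004,0.0003,0],
    [1,0,0.005,0.0003,0],
    [1,0,0.005,0.0003,0],
  ],
)

```text
time_s: 10.43
ee_pos: [525.7, 96.9, 21.4]
ee_rot: [-179.7, -0.2, 179.5]
force: [0.3, -9.3, -0.8]
gripper_width: 13.0
```

Request:
arm_command(
  targets=[
    [1,0,0.0035,0,0],
    [1,0,0.0035,0,0],
    [1,0,0.0035,0,0],
    [1,0,0.0035,0,0],
    [1,0,0.0035,0,0],
    [1,0,0.0035,0,0],
  ],
)

```text
time_s: 10.93
ee_pos: [525.8, 96.9, 21.5]
ee_rot: [-179.5, -0.2, 179.6]
force: [1.1, -8.3, -1.0]
gripper_width: 12.9
```

Request:
arm_command(
  targets=[
    [1,0,0.0035,0,0],
    [1,0,0.0035,0,0],
    [1,0,0.0035,0,0],
    [1,0,0.0035,0,0],
    [1,0,0.0035,0,0],
    [1,0,0.0035,0,0],
  ],
)

```text
time_s: 11.43
ee_pos: [526.0, 97.0, 21.7]
ee_rot: [-179.4, -0.2, 179.6]
force: [0.9, -9.2, -0.2]
gripper_width: 12.7
```

Request:
arm_command(
  targets=[
    [1,0,0.001,0,0],
    [1,0,0,0,0],
    [1,0,-0.001,0,0],
    [1,0,-0.001,0,0],
  ],
)

```text
time_s: 11.77
ee_pos: [526.0, 96.6, 21.7]
ee_rot: [-179.4, -0.2, 179.6]
force: [-0.4, -2.2, -2.8]
gripper_width: 12.7
```

Request:
arm_command(
  targets=[
    [1,0,-0.0005,0,0],
    [1,0,-0.001,0,0],
    [1,0,-0.001,0,0],
  ],
)

```text
time_s: 12.02
ee_pos: [526.0, 96.4, 21.7]
ee_rot: [-179.4, -0.2, 179.6]
force: [-0.3, -0.4, -2.3]
gripper_width: 12.5
```

Request:
arm_command(
  targets=[
    [0.86,0,0,0,0],
    [0.84,0,0,0,0],
    [0.81,0,0,0,0],
    [0.78,0,0,0,0],
    [0.74,0,0,0,0],
    [0.7,0,0,0,0],
    [0.66,0,0,0,0],
    [0.66,0,0,0,0],
  ],
)

```text
time_s: 12.68
ee_pos: [526.1, 96.5, 21.8]
ee_rot: [-179.4, -0.2, 179.6]
force: [0.0, -0.2, -0.1]
gripper_width: 30.7
```

```bash
python3 - <<'E'
from ov import *
s=env.state();print(s['ee_pos'],s['gripper_width'],s['force'])
for n in('side','top'):cv2.imwrite(f'pics/{n}8.png',env.grab_frame(n)[:,:,::-1])
i=cv2.imread('pics/side8.png');j=cv2.imread('pics/top8.png')
cv2.imwrite('pics/s8.png',np.hstack([cv2.resize(i[210:370,260:420],(400,400)),cv2.resize(j[175:335,170:330],(400,400))]))
E
```

```text
[526.08968081  96.51125038  21.77334164] 30.715630373440273 [ 0.01051654 -0.21760514 -0.12988918]
```

View pics/s8.png

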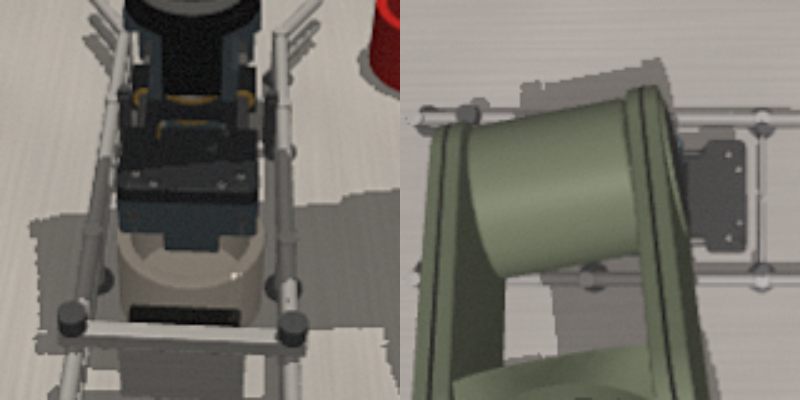

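Flaps look shut (line at about (762,190) in the right crop) and the fingers are free. Lifting straight up.

Request:
arm_command(
  targets=[
    [0.66,0,0,-0.01,0],
    [0.66,0,0,-0.03,0],
    [0.66,0,0,-0.06,0],
    [0.66,0,0,-0.1,0],
    [0.66,0,0,-0.15,0],
    [0.66,0,0,-0.2,0],
    [0.66,0,0,-0.25,0],
    [0.66,0,0,-0.3,0],
  ],
)

```text
time_s: 13.45
ee_pos: [526.5, 98.1, 174.1]
ee_rot: [-179.4, -0.1, 179.6]
force: [0.5, -0.1, -1.1]
gripper_width: 30.8
```

```bash
python3 go.py 400 -150 220 179.6
```

```text
t 13.45 pos [526.5  98.1 174.1] rot [-1.7942e+02 -1.3000e-01  1.7961e+02] F [ 0.52 -0.13 -1.15] w 30.8 q [ 10.  17.  98.  -1.  65. -80.]
shift [ 0.2498 -0.4987 -0.0862] turn 0.0002
```

Request:
arm_command(
  targets=[
    [0.66,0.25,-0.5,-0.09,0],
    [0.66,0.25,-0.5,-0.09,0],
    [0.66,0.25,-0.5,-0.09,0],
    [0.66,0.25,-0.5,-0.09,0],
    [0.66,0.25,-0.5,-0.09,0],
    [0.66,0.25,-0.5,-0.09,0],
    [0.66,0.25,-0.5,-0.09,0],
    [0.66,0.25,-0.5,-0.09,0],
  ],
)

```text
time_s: 14.12
ee_pos: [398.0, -154.9, 224.2]
ee_rot: [-179.2, 0.0, 179.3]
force: [0.0, 0.4, 0.1]
gripper_width: 31.0
```

```bash
python3 - <<'E'
from ov import *
for n in('side','top'):cv2.imwrite(f'pics/{n}9.png',env.grab_frame(n)[:,:,::-1])
i=cv2.imread('pics/side9.png');j=cv2.imread('pics/top9.png')
cv2.imwrite('pics/s9.png',np.hstack([cv2.resize(i[210:370,260:420],(400,400)),cv2.resize(j[175:335,170:330],(400,400))]))
E
```

```text
(no output)
```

View pics/s9.png

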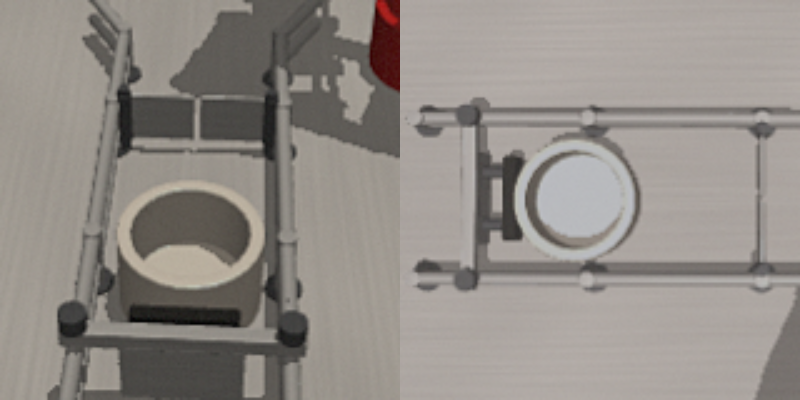

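View pics/top9.png

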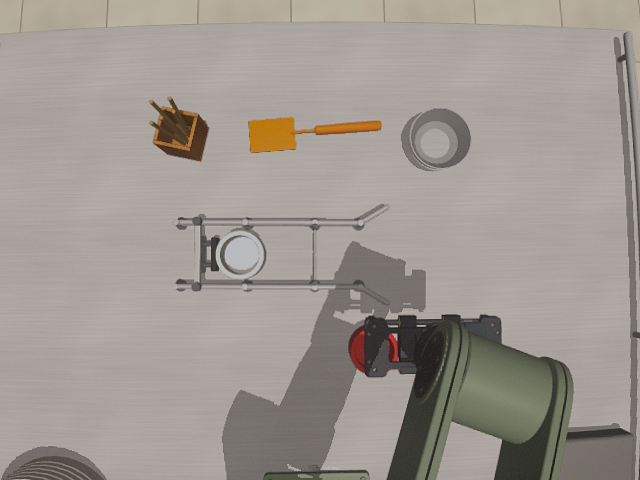

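```bash
python3 - <<'E'
from ov import *
i=cv2.imread('pics/top9.png');j=cv2.imread('pics/top0.png')
cv2.imwrite('pics/t10.png',np.hstack([cv2.resize(k[220:290,200:270],(400,400),interpolation=cv2.INTER_CUBIC) for k in(i,j)]))
# rim-fit from bright pixels
for y0 in range(0,0):pass
best=[]
g=cv2.cvtColor(i,cv2.COLOR_BGR2GRAY).astype(float)
a=np.linspace(0,2*np.pi,180)
for x in np.arange(520,534,.5):
  for y in np.arange(120,146,.5):
    def m(r):
        p=proj('top',np.c_[x+r*np.cos(a),y+r*np.sin(a),0*a+58]).astype(np.float32)
        return cv2.remap(g,p[:,0].copy(),p[:,1].copy(),cv2.INTER_LINEAR).ravel()
    best.append((m(40.5).mean()-m(40.5).std()-m(47).mean()*.5,x,y))
print(sorted(best)[-3:])
print('buffer face y', [onz('top',u,253,44)[1].round(1) for u in (219,219.5,220)])
E
```

```text
Traceback (most recent call last):
  File "h.py", line 10, in proj
    p=env.camera_params(n)
ValueError: time passes only in moves, steps and waits
```

View pics/t10.png

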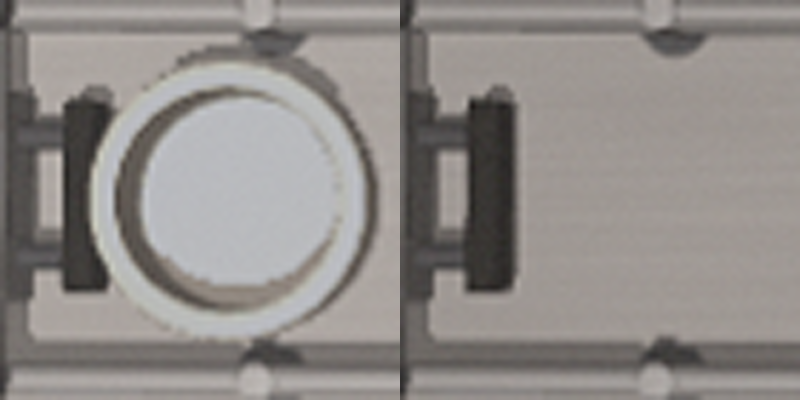

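```bash
python3 - <<'E'
from ov import *
im=env.grab_frame('top');cv2.imwrite('pics/top11.png',im[:,:,::-1])
np.set_printoptions(precision=0,suppress=True,linewidth=200)
for f in('pics/top0.png','pics/top9.png','pics/top11.png'):
    g=cv2.cvtColor(cv2.imread(f),cv2.COLOR_BGR2GRAY).astype(float)
    print(f);print(g[250:258,203:225].mean(0)); print(g[238:241,203:225].mean(0))
print([onz('top',215.7,253,58)[1].round(1)],[(u,onz('top',u,253,44)[1].round(1),onz('top',u,253,10)[1].round(1)) for u in (219,220)],env.state()['time_s'])
E
```

```text
pics/top0.png
[ 70.  70.  76. 101. 156. 155. 155. 158. 128.  47.  53.  55.  54.  52.  46.  44.  55. 116. 159. 154. 154. 154.]
[ 71.  70.  63. 102. 136. 134. 134. 135. 117.  43.  50.  50.  50.  54.  43.  44.  59. 116. 158. 153. 152. 154.]
pics/top9.png
[ 80.  78.  83. 111. 169. 168. 169. 176.  51.  59.  60.  56.  94. 192. 186. 188. 187.  98.  88.  92.  90. 123.]
[ 77.  77.  73. 112. 147. 146. 145. 150.  70.  56.  59.  58.  59.  53.  47.  55.  93. 146. 171. 182. 186. 187.]
pics/top11.png
[ 80.  78.  84. 112. 169. 168. 169. 176.  52.  59.  60.  56.  95. 192. 187. 188. 186.  98.  89.  91.  91. 122.]
[ 77.  77.  73. 113. 146. 145. 147. 150.  71.  57.  59.  59.  58.  50.  49.  54.  94. 145. 172. 183. 186. 187.]
[np.float64(179.9)] [(219, np.float64(176.3), np.float64(182.3)), (220, np.float64(174.4), np.float64(180.3))] 14.2667
```

The buffer's rear edge sits about 0.7 px (roughly 1.3 mm) further back than in the first picture, and it doesn't change between frames. So the mortar is still bearing on the buffer. Both flaps are shut and the bystanders look unmoved.

```bash
python3 - <<'E'
from workcell import env
import cv2,numpy as np
a=cv2.imread('pics/side0.png').astype(int);b=env.grab_frame('side')[:,:,::-1];cv2.imwrite('pics/side12.png',b)
t0=cv2.imread('pics/top0.png').astype(int);t1=cv2.imread('pics/top11.png').astype(int)
for n,(r0,r1,c0,c1) in dict(holder=(90,165,140,215),spat=(110,160,240,390),bowls=(100,175,395,475),flaps=(215,295,308,322)).items():
    print(n,np.abs(t0-t1)[r0:r1,c0:c1].mean().round(1))
print(env.state()['time_s'],env.job_done())
E
```

```text
holder 10.4
spat 11.9
bowls 11.8
flaps 11.4
the job is handed in; nothing more can be done
14.3167 None
```

View pics/side12.png

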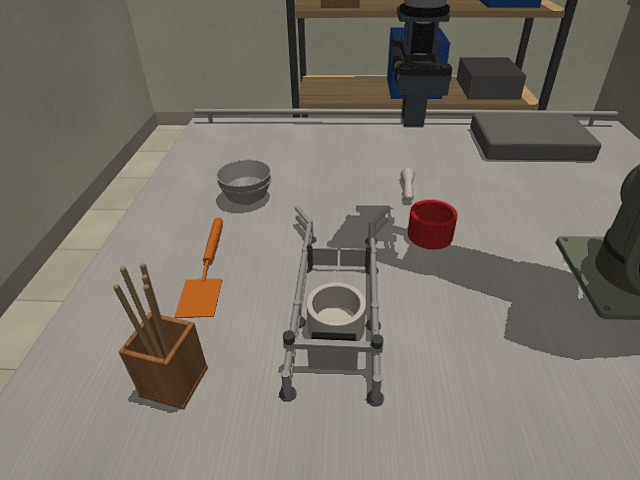

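The white mortar is standing upright against the buffer with both flaps shut behind it, and I handed the job in at 14.3 s. I gripped it by its rear wall and slid it into the bay and through the flaps. I then pressed it on the buffer for about 1 s at 8–9 N at the wrist. That includes roughly 1–1.5 N of sliding friction. I eased off before letting go, then lifted the gripper straight up and moved it clear.

**Last checks:**
- **Contact:** the buffer sits about 1.3 mm further back than at the start and did not move between two frames, so the mortar is still pressing on it.
- **Flaps:** both look shut in the top and side views.
- **Bystanders:** the bowls, spatula, holder, pestle and red cup look unmoved. My pixel comparison did not settle this. It covered only the holder, spatula, bowls and flaps, and showed a similar overall difference in each (10–12 grey levels), apparently from a brightness change. The pestle and red cup were checked only by eye.
- **Disagreements:** the two cameras put the mortar about 3–5 mm apart along the lane, which I allowed for by going by feel. The tool also tilted about 0.6° while pressing, and the wrist showed a downward pull of up to 4 N while sliding. The grip may therefore have carried part of the mortar's weight, though the tool height changed by only 0.1 mm during the slide (about 0.7 mm while pressing).

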